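# Lock the bench magnifier over the specimen dish

## Robot

A 6-joint arm with a two-finger parallel gripper is mounted at the origin on a cart in front of the work surface, level with it; the furniture and walls round the work are solid. World frame = base frame: x ahead of the robot, y to its left, z up, the work surface at z = 0. Lengths are in m, angles in rad, forces in N, time in s.
With the tool pointing down it reaches from about 0.35 to 0.725 m from the base axis. Payload 4.3 kg.
Tool frame: the origin (TCP) lies at the very end of the fingers, on their centre line; the grasp point (between the pads) lies 19 mm behind it; z points along the fingers, y is the line along which they close (so a half turn about z gives the same grasp; the last joint's range is limited). The gripper opens to 85 mm and grips with 20 to 120 N. Pads are 22 mm wide; open, the fingers measure 114 mm over their backs; the gripper's body (76 mm by 85 mm) begins 54 mm behind the grasp point. The pads swing forward as they close: fully open they stand 13 mm farther back than shut.
Start: joints at [-1.421, 0.377, 0.081, 1.274, 0, 1.46], TCP at [0.148, -0.556, 0.231] pointing down, gripper open.
Joint ranges: [-2.72, 2.72], [-0.84, 1.66], [-1.02, 1.22], [-1.77, 2.12], [-1.37, 1.28], [-3.14, 3.14]. Speed limits (rad/s): [2.57, 2.57, 3.14, 3.14, 3.14, 3.14].

## Interface

Orientations are given as a unit quaternion [w, x, y, z].
In Python, from bench import arm, vision gives the robot as it stands.
- The arm moves only by the tool step_arm, never from a script. Its argument "commands" is a list of rows, each a list of 2 entries, a list of its own where there are three numbers: the shift along the tool's x, y, z in mm, then the turn, a rotation vector about the tool's x, y, z in degrees. In form: [[[x, y, z], [rx, ry, rz]], ...]. A call has 1 to 20 rows; each row shifts and turns the commanded pose from where the row before left it, along the tool's axes as they then stand; what a row does not reach is not made up. A row lasts 1/8 s, in which the tool goes at most 62.5 mm and 10.7 degrees, less where a joint would pass 70% of its speed; a pose out of reach is approached as far as the arm can. A call with a gripper value outside its range is refused whole. "hand" is the opening, from -1 (shut) to 1 (fully open), set as the call begins (left out, the last holds). The fingers move at their own pace and stop on an object; the grip force is fixed at half the most. Time passes only in rows, so rows that do not move let the fingers close. It gives the time, the measured TCP pose, the force, the opening and the grip force at its end, in the units of the state.
- arm.observe(): the state, without advancing time (a new reading comes with each control period).
- vision.camera(name): name is "side" or "top" or "wrist"; returns a dict with "frame" (400x640x3 uint8, red, green, blue), "z_map" (400x640 float32, m along the optical axis (not along the pixel's ray), 0 where there is no reading), "mtx" (3x3 intrinsics, pixels), "D" ([k1, k2, p1, p2, k3] as OpenCV has them; the pictures are not rectified), "xyz" and "attitude" of the camera in the world. Camera axes: x right, y up, looking along -z (the intrinsics and any distortion apply to the point x, -y, -z); pixel columns grow to the right and rows downward; lengths in m; the calibration is good to about 2 mm. A picture is of the moment at which its call begins.
- arm.close_job(): hands the job in; it is judged then, once.
Trained networks look in a picture, given as the dict that the camera call returned (one of the last four; its "shot" number tells which), for a name from the list of things; names that differ only in an ending like _2 or _b are one class to them, and where a whole thing is asked for, a point or a joint stands for the part that bears it (a point fixed in the world has none). Each returns a list of dicts, best first, with "score" (0 to 1); they miss things now and then, are a little off and sometimes report something else, mostly with a low value. They report only what shows in the picture. A call takes as long as a camera call. They do not tell look-alikes from the thing itself.
- vision.find_in(picture, query): "location" ([row, column] as shares, 0 to 1, of the picture: columns of its width, rows of its height, amid what is visible of it).
- vision.tip_of(picture, query): "location" ([row, column] as shares, 0 to 1, of the picture: columns of its width, rows of its height: a listed point, or the origin of a listed thing).
The state is a dict: "time_s": time; "joints": joint angles; "qd": joint speeds; "joint_torque": joint torques, N m; "eef_pos": TCP position; "orientation": TCP orientation; "force": force on the tool from outside, world axes, zero at the start; "torque": the same for the moment, N m; "grip_width": opening from 0.0 (shut) to 1.0 (fully open); "gripper_force": force on a finger pad.
Only numpy, scipy, OpenCV 4.12 (cv2) and the standard library are available. Lean on these libraries where they do the work, as an engineer would, in place of code of your own. Each camera call takes 0.05 s, during which the arm holds its last target. There are 200 camera calls.

## Task

Slide the magnifier along its rail until its lens is centred over the shallow glass dish with the sample (not over the thread spool), and lock the carriage there: turn the red clamp knob clockwise, seen from above, until its bar lies in line with the rail. Leave the dish and the spool standing where they are and let go of the knob.

Things in the scene. Friction and masses are not known exactly. Their poses are not given: they have to be found in the camera images.
- bench: The magnifier bench, fixed on the desk: a dark plate 150 mm (its x) by 320 mm (its y), top 10 mm above the desk, with an aluminium rail along its y axis, 37 mm to the +x side of the plate's middle. Origin: centre of the underside, at desk height; x points away from the robot, turned by up to about 17 degrees, z up. Black end stops 40 mm high stand at both ends of the rail.
- carriage (a joint): Position in m of the black carriage on the rail, 0 at the middle, growing towards the bench's +y, from -0.11 to 0.11. While the knob is loose it slides with about 2 N and stays where it is left; the lens is carried with it. The carriage block is 44 mm by 50 mm and its top is 60 mm above the desk.
- lens_centre (a point): Centre of the magnifier lens, a clear disc in a brass ring of 56 mm outer diameter, carried by the carriage 70 mm to the bench's -x side (the robot's side) of the rail. The ring lies flat, its underside 51 mm and its top 60 mm above the desk, so that it passes freely over dish and spool.
- knob_grip (a point): Point on the clamp knob's vertical axis, on top of the carriage, 95 mm above the desk, in the middle of the height to grip. The knob is a red upright bar, 46 mm long (along this point's x axis), 12 mm thick (along its y axis), from 78 to 108 mm above the desk, on a round red hub of 24 mm (73 to 79 mm). The axes turn with the knob. Gripped firmly across its 12 mm, the knob also serves to slide the carriage.
- knob (a joint): Angle of the clamp knob in rad, growing clockwise seen from above. 0: loose, bar across the rail (along the bench's x); pi/2, at its stop: bar in line with the rail. It starts nearly across (0 to 0.25). It begins to clamp the carriage at about 0.9 counts as locked from 1.2 on, and holds it against about 15 N at the stop; turning takes about 0.12 N m, up to about 0.2 N m while it clamps, and it stays where it is left.
- specimen_dish: Shallow round glass petri dish with a pale sample, 66 mm in diameter, 15 mm high, loose on the bench plate under the lens's path, near one of the two ends. Origin: centre of the underside, 10 mm above the desk.
- spool: Wooden spool of linen thread, 27 mm in diameter, 33 mm high, standing loose on the plate under the lens's path near the other end. Not the target. Origin: centre of the underside.
Things that resemble listed ones, but are neither listed nor needed, are in the scene too. Of the things that look like the specimen_dish, the larger one is meant.

How it is judged:
At the end, for the whole second after the job is handed in: The lens centre stands within 15 mm horizontally of the dish's centre, the knob is turned clockwise to at least 1.2 rad (bar within about 20 degrees of the rail's line), and the carriage is at rest (horizontal distance between lens_centre and specimen_dish below 0.015 m and value of joint knob above 1.2 rad and velocity of joint carriage between -0.01 and 0.01 m/s); the robot touches nothing.
It fails at once if the dish is shifted by more than 15 mm or tipped (distance of specimen_dish from where it was at the start of the episode above 0.015 m or angle between specimen_dish's own z axis and vertical above 0.3 rad).
It fails at once if the spool is shifted by more than 20 mm or tipped (distance of spool from where it was at the start of the episode above 0.02 m or angle between spool's own z axis and vertical above 0.5 rad).
It also fails if it takes over 38 s, if anything falls off the work surface, if the arm or the gripper's body presses on something with over 40 N, if the wrist force passes 120 N, or if a joint passes its speed limit or range.

## Working session

There is one attempt and no reset: what is moved stays moved. The work goes in short steps, Python scripts to look and compute and a tool call to move; the robot and the scene stay as the last step left them, time stands still between calls to the robot, and variables do not carry over. Pictures are saved under pics/ and viewed, at most 10 in all, crops included, and the job is handed in when it is done.

Besides the shell and the picture viewer there is one more tool, called after "Request:" as name([rows], argument=value, ...), one row to a line, values as JSON. step_arm: Moves the arm, as the interface text tells. Its arguments: {"type":"object","properties":{"commands":{"type":"array","items":{"type":"array"}},"hand":{"type":"number"}},"required":["commands"]}

```bash
mkdir -p pics
cat > h.py <<'E'
import numpy as np, cv2
from scipy.spatial.transform import Rotation as R
from bench import arm, vision
def Rc(p):
    a=np.asarray(p["attitude"],float)
    return a if a.shape==(3,3) else R.from_quat(a,scalar_first=True).as_matrix()
def ray(p,u,v):
    x,y=cv2.undistortPoints(np.array([[[u,v]]],float),np.array(p["mtx"]),np.array(p["D"],float))[0,0]
    return np.array(p["xyz"]),Rc(p)@np.array([x,-y,-1.])
def at_z(p,u,v,z):
    o,d=ray(p,u,v); return o+d*(z-o[2])/d[2]
def by_depth(p,u,v):
    z=p["z_map"][int(round(v)),int(round(u))]; o,d=ray(p,u,v); return o+d*z if z>0 else None
def tri(rs):
    A=0;b=0
    for o,d in rs:
        d=d/np.linalg.norm(d);P=np.eye(3)-np.outer(d,d);A=A+P;b=b+P@o
    return np.linalg.solve(A,b)
def proj(p,X):
    c=Rc(p).T@(np.asarray(X)-p["xyz"]); q=np.array([c[0],-c[1],-c[2]])
    return cv2.projectPoints(q[None],np.zeros(3),np.zeros(3),np.array(p["mtx"]),np.array(p["D"],float))[0].ravel()
def save(p,n,crop=None,s=1):
    f=p["frame"]
    if crop: u0,v0,u1,v1=crop; f=f[v0:v1,u0:u1]
    cv2.imwrite("pics/"+n,cv2.resize(f[...,::-1],None,fx=s,fy=s,interpolation=cv2.INTER_CUBIC))
E
python3 - <<'E'
from h import *
np.set_printoptions(precision=4,suppress=True)
s=arm.observe(); print(s["eef_pos"],s["orientation"],s["time_s"])
ims=[]
for n in ["side","top"]:
    p=vision.camera(n); save(p,n+"0.png"); print(n,p["xyz"],p["attitude"],np.array(p["mtx"]).round(1).tolist())
    for q in ["bench","carriage","knob","specimen_dish","spool"]:
        for m in ["find_in","tip_of"]:
            if m=="tip_of" and q in("carriage","knob"): continue
            for r in getattr(vision,m)(p,q)[:3]:
                v,u=r["location"][0]*400,r["location"][1]*640
                print(q,m,round(r["score"],2),round(u),round(v),by_depth(p,u,v))
    for q in ["knob_grip","lens_centre"]:
        for r in vision.tip_of(p,q)[:2]:
            v,u=r["location"][0]*400,r["location"][1]*640
            print(q,round(r["score"],2),round(u,1),round(v,1),at_z(p,u,v,.095 if q[0]=="k" else .055),by_depth(p,u,v))
E
```

```text
[ 0.1476 -0.5551  0.2304] [-0.001   0.9916  0.1295 -0.    ] 0.0
side [0.476  0.6182 0.4858] [-0.0318 -0.022   0.5088  0.86  ] [[480.6, 0.0, 318.4], [0.0, 480.6, 195.4], [0.0, 0.0, 1.0]]
bench find_in 0.79 343 228 [ 0.4901 -0.1289  0.0076]
bench tip_of 0.92 347 224 [ 0.4837 -0.1427  0.0085]
carriage find_in 0.57 336 202 [ 0.5052 -0.1356  0.0584]
knob find_in 0.84 327 183 [ 0.5217 -0.1526  0.0877]
specimen_dish find_in 0.84 262 198 [ 0.6592 -0.2276  0.0107]
specimen_dish find_in 0.7 381 202 [ 0.4243 -0.1431  0.0579]
specimen_dish tip_of 0.87 375 205 [ 0.4353 -0.1352  0.0545]
specimen_dish tip_of 0.56 263 197 [ 0.6592 -0.2336  0.0091]
spool find_in 0.56 356 240 [ 0.4671 -0.061   0.027 ]
spool tip_of 0.72 356 247 [ 0.4674 -0.062   0.013 ]
knob_grip 0.77 327.1 181.5 [ 0.5215 -0.1438  0.095 ] [ 0.5219 -0.1497  0.0919]
lens_centre 0.71 364.8 205.8 [ 0.4529 -0.1309  0.055 ] [ 0.4529 -0.1306  0.0552]
top [ 0.4216 -0.1064  0.9389] [-0.6954 -0.0436  0.064   0.7144] [[364.4, 0.0, 313.6], [0.0, 364.4, 199.0], [0.0, 0.0, 1.0]]
bench find_in 0.84 322 229 [ 0.4838 -0.1514  0.056 ]
bench tip_of 0.96 326 230 [ 0.484  -0.1636  0.0098]
carriage find_in 0.87 319 231 [ 0.4787 -0.1442  0.0605]
knob find_in 0.52 325 213 [ 0.5145 -0.1572  0.1074]
specimen_dish find_in 0.76 353 156 [ 0.6739 -0.2409  0.0118]
specimen_dish find_in 0.65 350 250 [ 0.4316 -0.2221  0.0261]
specimen_dish tip_of 0.81 354 158 [ 0.6689 -0.2438  0.0109]
spool find_in 0.59 290 234 [ 0.4739 -0.0733  0.0443]
spool tip_of 0.48 290 237 [ 0.4659 -0.0741  0.0433]
knob_grip 0.4 323.3 213.0 [ 0.5171 -0.1543  0.095 ] [ 0.5154 -0.1534  0.1102]
lens_centre 0.82 315.5 241.9 [ 0.452  -0.1354  0.055 ] [ 0.452  -0.1354  0.0557]
```

Run:
```python
import cv2
a=cv2.imread("pics/side0.png")[130:320,180:480];b=cv2.imread("pics/top0.png")[130:320,220:420]
b=cv2.resize(b,None,fx=2.3,fy=2.3,interpolation=2)
a=cv2.resize(a,None,fx=2.6,fy=2.6,interpolation=2);cv2.imwrite("pics/sc.png",a);
cv2.imwrite("pics/tc.png",cv2.resize(b,None,fx=1.3,fy=1.3));
```

```text
(no output)
```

View pics/sc.png

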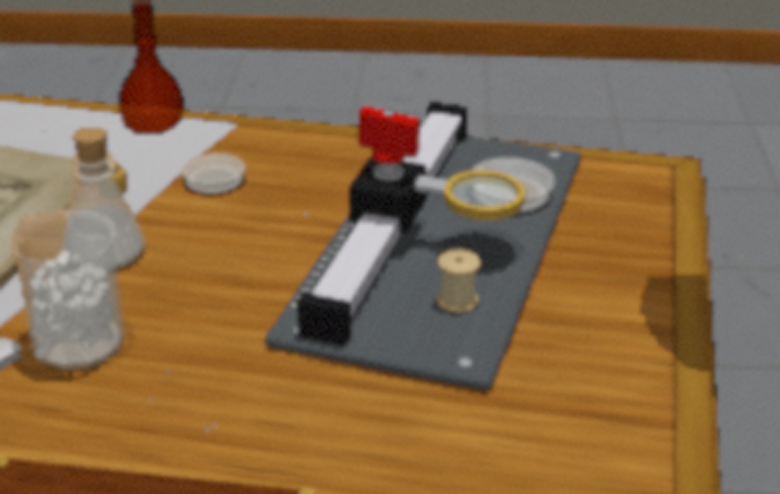

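View pics/tc.png

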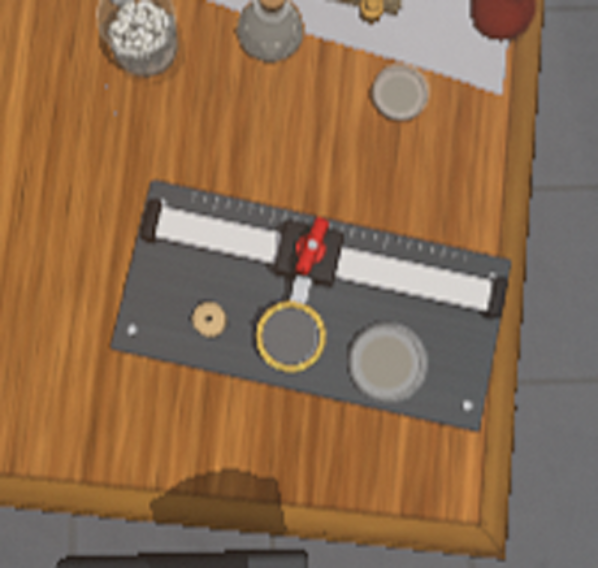

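The pictures show two dishes. One is small and stands on the desk at top pixel (353,160). The other is larger and stands on the plate, right of the lens, at (350,251). The larger one on the plate fits the text, and the enlarged crop confirms it. The spool is at (290,237). The bar of the knob is turned about 12° clockwise from across.

```bash
cat > meas.py <<'E'
from h import *
np.set_printoptions(precision=4,suppress=True)
def crop2px(a): return [(220+x/2.99,130+y/2.99) for x,y in a]
def red_bar(p):
    h=cv2.cvtColor(p["frame"],cv2.COLOR_RGB2HSV); m=((h[...,0]<8)|(h[...,0]>172))&(h[...,1]>150)&(h[...,2]>80)
    n,l,st,c=cv2.connectedComponentsWithStats(m.astype(np.uint8))
    return [(l==i,st[i],c[i]) for i in range(1,n) if st[i][4]>15]
E
python3 - <<'E'
from meas import *
p=vision.camera("top"); s=vision.camera("side")
C=np.array([at_z(p,u,v,.01) for u,v in crop2px([(151,181),(510,260),(478,430),(111,349)])]) # far-left, far-right, near-right, near-left
print(C, [np.linalg.norm(C[i]-C[(i+1)%4]) for i in range(4)])
d=C[0]-C[1]+C[3]-C[2]; yaw=np.degrees(np.arctan2(-d[0],d[1])); print("yaw",yaw,"centre",C.mean(0))
st=[at_z(p,u,v,.04) for u,v in crop2px([(151,220),(497,297)])]; d=st[0]-st[1]; print("rail yaw",np.degrees(np.arctan2(-d[0],d[1])),np.linalg.norm(d))
print("dish top",[at_z(p,u,v,.02) for u,v in crop2px([(388,361)])])
def sc(x,y): return 180+x/2.6,130+y/2.6
print("dish tri",tri([ray(p,*crop2px([(388,361)])[0]),ray(s,*sc(513,184))]))
for m,b,c in red_bar(p):
    X=at_z(p,*c,.1); print("red",b,c,X,by_depth(p,*c))
    if .4<X[0]<.6:
        ys,xs=np.nonzero(m);P=np.array([at_z(p,u,v,.108)[:2] for u,v in zip(xs,ys)])
        w,V=np.linalg.eigh(np.cov(P.T));a=V[:,1];print("bar angle",np.degrees(np.arctan(a[1]/a[0])),P.mean(0))
k=vision.tip_of(p,"knob_grip")[0]["location"];k2=vision.tip_of(s,"knob_grip")[0]["location"]
print("knob tri",tri([ray(p,k[1]*640,k[0]*400),ray(s,k2[1]*640,k2[0]*400)]))
k=vision.tip_of(p,"lens_centre")[0]["location"];k2=vision.tip_of(s,"lens_centre")[0]["location"]
print("lens tri",tri([ray(p,k[1]*640,k[0]*400),ray(s,k2[1]*640,k2[0]*400)]))
E
```

```text
[[ 0.5885 -0.0246  0.01  ]
 [ 0.512  -0.332   0.01  ]
 [ 0.3696 -0.2961  0.01  ]
 [ 0.4457  0.0105  0.01  ]] [np.float64(0.3167294730757265), np.float64(0.1469033810486352), np.float64(0.3159352685663676), np.float64(0.14708460576419488)]
yaw -13.963765840007456 centre [ 0.4789 -0.1606  0.01  ]
rail yaw -14.101431227275935 0.29392680880979666
dish top [array([ 0.4289, -0.2217,  0.02  ])]
dish tri [ 0.4273 -0.2222  0.0152]
red [307   9   4   6  19] [308.4211  11.4211] [ 1.0287 -0.1332  0.1   ] [ 1.0895 -0.1359  0.016 ]
red [380 128  17  15 145] [387.9034 134.8828] [ 0.7015 -0.3158  0.1   ] [ 0.7188 -0.3287  0.0483]
red [319 203  11  19 113] [323.7611 212.2301] [ 0.5183 -0.1551  0.1   ] [ 0.5173 -0.1546  0.1085]
bar angle -24.901304527912963 [ 0.5174 -0.1546]
red [175 227   6   4  20] [177.55 228.65] [0.4894 0.1791 0.1   ] [0.4958 0.2062 0.0205]
bar angle 75.2623513053867 [0.4887 0.1764]Traceback (most recent call last):
  File "<stdin>", line 15, in <module>
IndexError: list index out of range
```

Request:
step_arm([
  [[38,-24,0],[0,0,0]],
  [[38,-24,0],[0,0,0]],
  [[38,-24,0],[0,0,0]],
  [[38,-24,0],[0,0,0]],
  [[38,-24,0],[0,0,0]],
  [[38,-24,0],[0,0,0]],
  [[38,-24,0],[0,0,0]],
  [[38,-24,0],[0,0,0]],
  [[38,-24,0],[0,0,0]],
  [[38,-24,0],[0,0,0]],
  [[38,-24,0],[0,0,0]],
  [[38,-24,0],[0,0,0]],
  [[0,0,0],[0,0,0]],
], hand=1)

```text
time_s: 2.88
eef_pos: [0.516, -0.1582, 0.2312]
orientation: [-0.0, 0.991, 0.132, 0.0]
force: [-0.1, -0.9, -0.0]
grip_width: 1.001
gripper_force: 0.0
```

Request:
step_arm([
  [[0,0,0],[0,0,-10]],
  [[0,0,0],[0,0,-10]],
  [[0,0,0],[0,0,-10]],
  [[0,0,0],[0,0,-10]],
  [[0,0,0],[0,0,-10]],
  [[0,0,0],[0,0,-10]],
  [[0,0,0],[0,0,-10]],
  [[0,0,0],[0,0,-10]],
  [[0,0,0],[0,0,-10]],
  [[0,0,0],[0,0,-10]],
  [[0,0,0],[0,0,-10]],
  [[0,0,0],[0,0,-10]],
  [[0,0,0],[0,0,-10]],
  [[0,0,0],[0,0,-10]],
  [[0,0,0],[0,0,0]],
])

```text
time_s: 4.75
eef_pos: [0.5138, -0.161, 0.2313]
orientation: [-0.0, 0.219, 0.976, -0.0]
force: [-0.2, 0.2, -0.2]
grip_width: 1.002
gripper_force: 0.0
```

```bash
cat > look.py <<'E'
from meas import *
import sys
s=arm.observe(); t=np.array(s["eef_pos"]); Rt=R.from_quat(s["orientation"],scalar_first=True).as_matrix()
print(s["time_s"],t,"yaw x",np.degrees(np.arctan2(Rt[1,0],Rt[0,0])),"tilt",Rt[:,2],"j",np.array(s["joints"]),s["grip_width"],s["gripper_force"])
p=vision.camera("wrist"); save(p,sys.argv[1],s=1.2); print("cam",p["xyz"])
for q,z in [("knob_grip",.095),("lens_centre",.055),("specimen_dish",.01),("spool",.01)]:
    for r in vision.tip_of(p,q)[:2]:
        v,u=r["location"][0]*400,r["location"][1]*640; print(q,round(r["score"],2),round(u,1),round(v,1),at_z(p,u,v,z),by_depth(p,u,v))
for m,b,c in red_bar(p):
    zm=p["z_map"]; ys,xs=np.nonzero(m); P=np.array([x for x in (by_depth(p,u,v) for u,v in zip(xs,ys)) if x is not None])
    if not len(P): continue
    T=P[abs(P[:,2]-.108)<.005]
    if len(T)<15: continue
    w,V=np.linalg.eigh(np.cov(T[:,:2].T));a=V[:,1];print("bar top",len(T),T.mean(0),np.degrees(np.arctan(a[1]/a[0])),"px",b)
    d=np.array([.519,-.1525,.1])-t
E
python3 look.py w1.png
```

```text
4.75 [ 0.5138 -0.161   0.2313] yaw x 154.7029432880203 tilt [-0.0004 -0.0003 -1.    ] j [-0.4212  0.3024 -0.026   1.2426 -0.0004  0.0203] 1.001877096277007 0.0
cam [ 0.4408 -0.1264  0.374 ]
knob_grip 0.85 324.9 188.7 [ 0.5198 -0.1539  0.095 ] [ 0.5161 -0.1526  0.108 ]
knob_grip 0.49 309.9 115.0 [ 0.4496 -0.1368  0.095 ] [ 0.4508 -0.1383  0.0558]
lens_centre 0.76 311.2 117.5 [ 0.4538 -0.1382  0.055 ] [ 0.4537 -0.1382  0.0568]
specimen_dish 0.93 311.2 279.5 [ 0.6599 -0.2376  0.01  ] [ 0.6585 -0.2369  0.0123]
specimen_dish 0.87 245.3 126.5 [ 0.4307 -0.2169  0.01  ] [ 0.4311 -0.2132  0.0249]
spool 0.89 371.5 102.4 [ 0.4703 -0.0675  0.01  ] [ 0.4692 -0.0697  0.0239]
bar top 451 [ 0.5181 -0.1541  0.1072] -24.476323210576442 px [313 164  22  50 576]
```

View pics/w1.png

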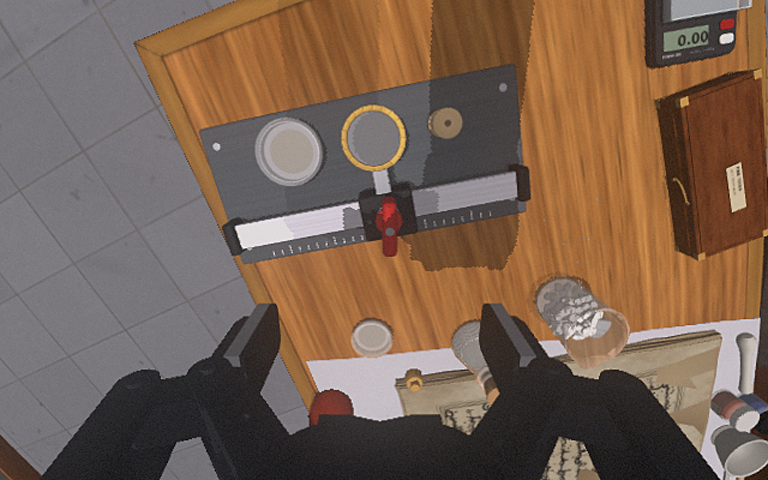

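The wrist view shows the knob at (390,225), the larger dish at (290,152), the lens at (375,138) and the spool at (446,123). The measured knob axis is about (0.5185, -0.154), with the bar at -24.7°. I'll correct by 8 mm and go down.

Request:
step_arm([
  [[-1,8,0],[0,0,0]],
  [[0,0,30],[0,0,0]],
  [[0,0,30],[0,0,0]],
  [[0,0,30],[0,0,0]],
  [[0,0,30],[0,0,0]],
  [[0,0,15],[0,0,0]],
  [[0,0,15],[0,0,0]],
  [[0,0,0],[0,0,0]],
  [[0,0,0],[0,0,0]],
])

```text
time_s: 6.12
eef_pos: [0.5194, -0.1537, 0.0821]
orientation: [0.001, 0.217, 0.976, -0.0]
force: [0.2, -0.1, 0.4]
grip_width: 1.001
gripper_force: 0.0
```

Request:
step_arm([
  [[0,0,0],[0,0,0]],
  [[0,0,0],[0,0,0]],
  [[0,0,0],[0,0,0]],
  [[0,0,0],[0,0,0]],
  [[0,0,0],[0,0,0]],
  [[0,0,0],[0,0,0]],
  [[0,0,0],[0,0,0]],
  [[0,0,0],[0,0,0]],
], hand=-1)

```text
time_s: 7.12
eef_pos: [0.5187, -0.1536, 0.0815]
orientation: [0.0, 0.217, 0.976, -0.0]
force: [-2.5, -0.1, 4.8]
grip_width: 0.126
gripper_force: 60.9
```

```bash
python3 look.py w2.png
```

```text
7.125 [ 0.5187 -0.1536  0.0815] yaw x 154.88587770135604 tilt [ 0.     -0.0004 -1.    ] j [-0.4049  0.4017 -0.2868  0.8821 -0.0004  0.0334] 0.12622105471776732 60.87040185928345
cam [ 0.4455 -0.1191  0.2242]
knob_grip 0.77 318.1 269.6 [ 0.5196 -0.1527  0.095 ] [ 0.5131 -0.1498  0.1063]
lens_centre 0.62 292.4 125.3 [ 0.4518 -0.1368  0.055 ] [ 0.4517 -0.1365  0.0576]
specimen_dish 0.59 179.7 142.0 [ 0.4287 -0.2215  0.01  ] [ 0.4299 -0.2146  0.0245]
spool 0.68 391.2 100.3 [ 0.4672 -0.0714  0.01  ] [ 0.4639 -0.0787  0.0428]
bar top 1743 [ 0.5163 -0.1523  0.1073] -25.055175512657545 px [ 302  219   29  103 2033]
```

View pics/w2.png

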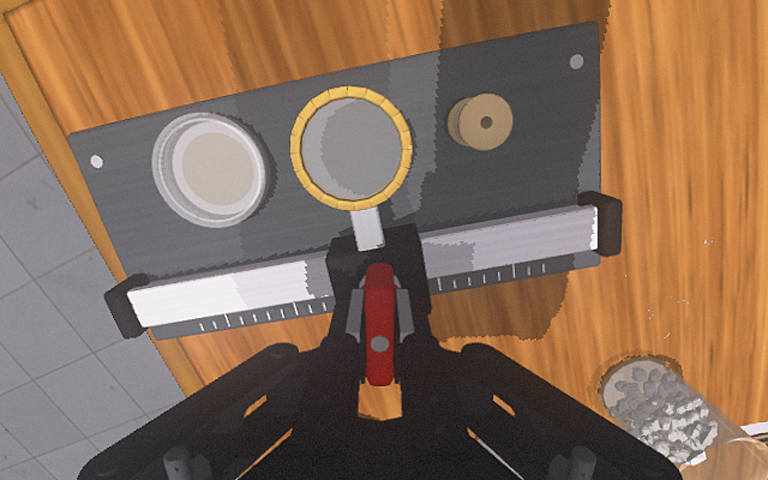

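The knob is held, with the red bar between the pads at (380,320). The lens has about 89 mm to slide towards the dish at (210,168).

Request:
step_arm([
  [[-0.8,-4,0],[0,0,0]],
  [[-1.6,-8,0],[0,0,0]],
  [[-1.6,-8,0],[0,0,0]],
  [[-1.6,-8,0],[0,0,0]],
  [[-1.6,-8,0],[0,0,0]],
  [[-1.6,-8,0],[0,0,0]],
  [[-1.6,-8,0],[0,0,0]],
  [[-1.6,-8,0],[0,0,0]],
  [[-1.6,-8,0],[0,0,0]],
  [[-1.6,-8,0],[0,0,0]],
  [[-1.6,-8,0],[0,0,0]],
  [[-0.8,-4,0],[0,0,0]],
  [[0,0,0],[0,0,0]],
  [[0,0,0],[0,0,0]],
])

```text
time_s: 9.12
eef_pos: [0.4966, -0.2407, 0.0815]
orientation: [-0.001, 0.218, 0.976, -0.0]
force: [-3.5, 0.5, 7.1]
grip_width: 0.131
gripper_force: 61.2
```

```bash
python3 look.py w3.png; python3 -c "
from h import *
p=vision.camera('top');save(p,'t3.png',(270,180,400,290),5)"
```

```text
9.125 [ 0.4966 -0.2407  0.0815] yaw x 154.86927055454422 tilt [-0.0011 -0.0003 -1.    ] j [-0.5657  0.4221 -0.2547  0.8947 -0.0009 -0.1271] 0.13054606570428434 61.23504281044006
cam [ 0.4236 -0.2062  0.2242]
knob_grip 0.61 316.0 268.2 [ 0.4964 -0.2404  0.095 ] [ 0.4892 -0.237   0.1078]
lens_centre 0.69 292.2 124.7 [ 0.4294 -0.2239  0.055 ] [ 0.4293 -0.2236  0.0574]
specimen_dish 0.39 388.7 352.3 [ 0.6573 -0.2395  0.01  ] [ 0.5174 -0.2196  0.1382]
spool 0.6 520.1 79.3 [ 0.4694 -0.0706  0.01  ] [ 0.4655 -0.082   0.028 ]
bar top 1745 [ 0.4943 -0.2394  0.1072] -24.955062907046106 px [ 301  219   30  103 1987]
```

View pics/w3.png

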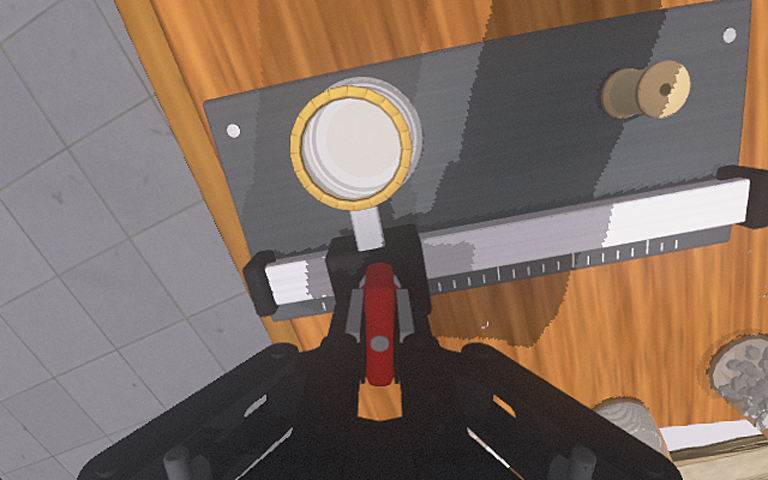

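The lens ring at (350,148) stands over the dish; measured, it is within about 2 mm. I'll now turn the knob clockwise by about 76°.

Request:
step_arm([
  [[0,0,0],[0,0,4]],
  [[0,0,0],[0,0,6]],
  [[0,0,0],[0,0,6]],
  [[0,0,0],[0,0,6]],
  [[0,0,0],[0,0,6]],
  [[0,0,0],[0,0,6]],
  [[0,0,0],[0,0,6]],
  [[0,0,0],[0,0,6]],
  [[0,0,0],[0,0,6]],
  [[0,0,0],[0,0,6]],
  [[0,0,0],[0,0,6]],
  [[0,0,0],[0,0,6]],
  [[0,0,0],[0,0,6]],
  [[0,0,0],[0,0,0]],
  [[0,0,0],[0,0,0]],
])

```text
time_s: 11.3
eef_pos: [0.4977, -0.2401, 0.0816]
orientation: [-0.0, 0.772, 0.635, 0.001]
force: [-1.1, 1.4, 5.1]
grip_width: 0.127
gripper_force: 61.0
```

```bash
python3 look.py w4.png; python3 -c "
from h import *
s=arm.observe();print(s['force'],s['torque'])"
```

```text
11.3 [ 0.4977 -0.2401  0.0816] yaw x 78.88288166132958 tilt [ 0.001   0.0009 -1.    ] j [-0.565   0.4223 -0.2543  0.8939  0.0013  1.1998] 0.12667546815467143 60.980966091156006
cam [ 0.5131 -0.1609  0.2243]
knob_grip 0.42 226.5 201.4 [ 0.4635 -0.1966  0.095 ] [ 0.4503 -0.206   0.0608]
knob_grip 0.18 203.8 234.1 [ 0.4476 -0.2107  0.095 ] [ 0.4283 -0.2254  0.0568]
lens_centre 0.67 206.7 230.1 [ 0.4301 -0.2238  0.055 ] [ 0.4313 -0.2229  0.0573]
specimen_dish 0.7 522.3 170.7 [ 0.6587 -0.2394  0.01  ] [ 0.6576 -0.2389  0.0116]
specimen_dish 0.66 224.8 202.0 [ 0.4295 -0.2202  0.01  ] [ 0.4484 -0.2068  0.0587]
bar top 1741 [ 0.4982 -0.2374  0.1072] 78.8362747447945 px [ 302  219   29  103 2115]
[-1.26460109  1.77283315  5.08724338] [ 0.35214536  0.17970794 -0.06369558]
```

View pics/w4.png

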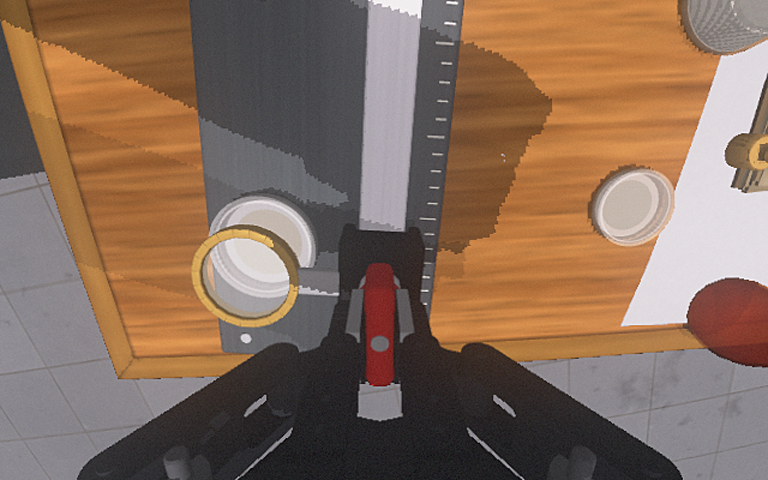

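The bar at (380,320) now lies within about 3° of the rail, and the lens still reads as centred over the dish. I'll release and rise.

Request:
step_arm([
  [[0,0,0],[0,0,0]],
  [[0,0,0],[0,0,0]],
  [[0,0,0],[0,0,0]],
  [[0,0,0],[0,0,0]],
  [[0,0,0],[0,0,0]],
  [[0,0,0],[0,0,0]],
  [[0,0,-15],[0,0,0]],
  [[0,0,-25],[0,0,0]],
  [[0,0,-30],[0,0,0]],
  [[0,0,-30],[0,0,0]],
  [[0,0,-30],[0,0,0]],
  [[0,0,0],[0,0,0]],
  [[0,0,0],[0,0,0]],
], hand=1)

```text
time_s: 13.18
eef_pos: [0.4972, -0.2405, 0.2112]
orientation: [0.0, 0.772, 0.635, -0.0]
force: [-0.6, 0.3, -0.1]
grip_width: 0.998
gripper_force: 0.0
```

```bash
python3 look.py w5.png
```

```text
13.175 [ 0.4972 -0.2405  0.2112] yaw x 78.88584103656447 tilt [ 0.0001 -0.0001 -1.    ] j [-0.5654  0.3367 -0.0299  1.2041 -0.0001  1.1994] 0.9984027692801409 0.0
cam [ 0.5127 -0.1612  0.3539]
knob_grip 0.8 321.2 193.4 [ 0.5018 -0.2423  0.095 ] [ 0.5022 -0.2389  0.1058]
lens_centre 0.58 249.6 181.0 [ 0.4283 -0.2267  0.055 ] [ 0.429  -0.2262  0.0575]
specimen_dish 0.9 257.3 167.5 [ 0.4291 -0.2222  0.01  ] [ 0.4404 -0.2139  0.0566]
specimen_dish 0.72 451.3 148.9 [ 0.6597 -0.2442  0.01  ] [ 0.6595 -0.2441  0.0106]
spool 0.7 258.3 20.6 [ 0.4691 -0.07    0.01  ] [ 0.4735 -0.0792  0.0447]
bar top 473 [ 0.4979 -0.2401  0.1074] 77.99741196336264 px [305 171  24  49 612]
```

View pics/w5.png

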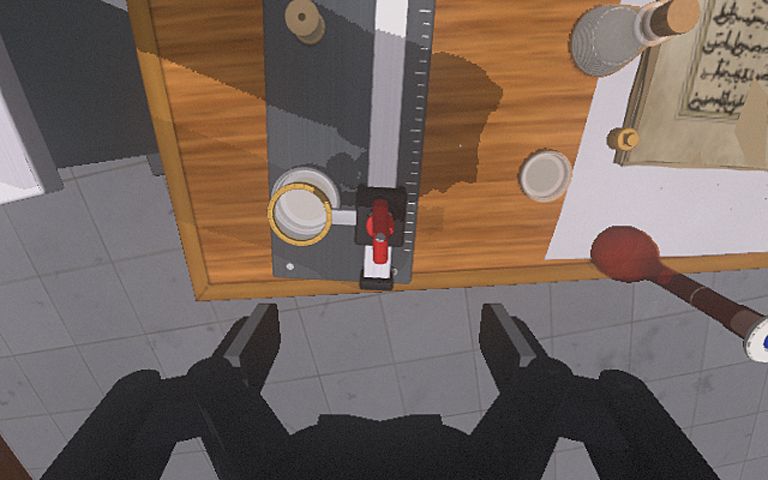

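The bar at (380,232) is in line with the rail, and the lens ring at (300,214) is over the dish to within about 4 mm. The spool at (303,20) is where it was, and the gripper is clear of everything.

```bash
python3 -c "
from bench import arm
print(arm.close_job())"
```

```text
the job is handed in; nothing more can be done
None
```

The job is handed in, though the hand-in returned no verdict: by my last look the lens was centred over the larger dish to about 4 mm, the knob was locked in line with the rail (about 1.5 rad), dish and spool stood where they were, and the arm was clear.

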